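# Lock the locating collar on the hub stand's axle

## Robot

A 7-joint arm with a two-finger parallel gripper is mounted at the origin on the work surface. World frame = base frame: x ahead of the robot, y to its left, z up, the work surface at z = 0. Lengths are in m, angles in rad, forces in N, time in s.
With the tool pointing down it reaches from about 0.4 to 0.85 m from the base axis. Payload 4.5 kg.
Tool frame: the origin (TCP) lies midway between the tips of the shut fingers; the grasp point (between the pads) lies 19 mm behind it; z points along the fingers, y is the direction in which the jaws open and shut (so a half turn about z gives the same grasp; the last joint's range is limited). The gripper opens to 88 mm and grips with 3 to 60 N. Pads are 18 mm wide; open, the fingers measure 123 mm over their backs; the gripper's body (75 mm by 187 mm) begins 45 mm behind the grasp point.
Start: joints at [1.173, 0.689, -0.195, 1.565, 0.157, 0.902, -0.215], TCP at [0.262, -0.568, 0.239] pointing down, gripper open.
Joint ranges: [-3.01, 3.01], [-0.46, 2.08], [-1.47, 1.51], [0.13, 2.56], [-1, 4.14], [0.04, 2.09], [-2.66, 2.66]. Speed limits (rad/s): [2.57, 2.57, 3.14, 3.14, 3.14, 3.14, 3.14].

## Interface

Orientations are given as a unit quaternion [x, y, z, w].
In Python, from plant import r gives the robot as it stands. The module is installed in compiled form; this text tells all that it offers.
- The arm moves only by the shell command python3 -m jog 'ROWS' [FORCE]. ROWS is JSON, a list of rows, each an object with "translation": the shift along the tool's x, y, z in units of 40 mm (1.0 is 40 mm), a list of three; "twist": the turn about the tool's z in units of 6 degrees (1.0 is 6 degrees); "claw": the opening in per cent of the stroke, from 0 (shut) to 100 (fully open). A call has 1 to 20 rows; each row shifts and turns the commanded pose from where the row before left it, along the tool's axes as they then stand; what a row does not reach is not made up. A row lasts 1/12 s, in which the tool goes at most 41.7 mm and 7.16 degrees, less where a joint would pass 70% of its speed; a pose out of reach is approached as far as the arm can. A call is refused whole if a number of a shift passes 1 or a number of a turn 1, either way. A call with a gripper value outside its range is refused whole. The fingers move at their own pace and stop on an object; FORCE is the grip in N (left out, the last holds). Time passes only in rows, so rows that do not move let the fingers close. It gives the time, the measured TCP pose, the force and the opening at its end, in the units of the state.
- r.get_state(): the state, without advancing time (a new reading comes with each control period).
- r.snapshot(name): name is "scene" or "top" or "wrist"; returns a dict with "img" (480x640x3 uint8, red, green, blue), "fx", "fy", "cx", "cy" (pixels), "origin" and "rotation" of the camera in the world; the wrist camera has in their place "T_tool_cam" (4x4, takes a point from camera to tool coordinates, whose origin is the TCP and whose axes are the flange's). Camera axes: x right, y up, looking along -z (the intrinsics and any distortion apply to the point x, -y, -z); pixel columns grow to the right and rows downward; lengths in m; the calibration is good to about 2 mm. A picture is of the moment at which its call begins: read the wrist's pose just before it. There is no depth.
- r.finish_job(): hands the job in, once; it reports no verdict.
Trained networks look in the newest picture that a camera, given by its name, has taken for a name from the list of things; names that differ only in an ending like _2 or _b are one class to them, and where a whole thing is asked for, a point or a joint stands for the part that bears it (a point fixed in the world has none). Each returns a list of dicts, best first, with "confidence" (0 to 1); they miss things now and then, are a little off and sometimes report something else, mostly with a low value. They report only what shows in the picture. A call takes as long as a camera call.
- r.spot_in(label, camera): "rect" ([left, top, right, bottom] in pixels, round what is visible of it).
- r.spot_point(label, camera): "location" ([row, column] in pixels: a listed point, or the origin of a listed thing).
The state is a dict: "clock": time; "q": joint angles; "qd": joint speeds; "joint_torque": joint torques, N m; "tool_pos": TCP position; "eef_rot": TCP orientation; "contact_force": force on the tool from outside, world axes, zero at the start; "moment": the same for the moment, N m; "opening": opening from 0.0 (shut) to 1.0 (fully open).
Only numpy, scipy, OpenCV 4.12 (cv2) and the standard library are available. Lean on these libraries where they do the work, as an engineer would, in place of code of your own. Each camera call takes 0.05 s, during which the arm holds its last target. There are 200 camera calls.

## Task

One of the two locating collars on the hub run-out stand has been left loose: it stands off the hub with its screw leaning towards you. Slide it along the axle until it is home against the end of the hub, turn it so that its screw stands square over the flat milled along the axle, and only then tighten its black hand knob clockwise until it is snug on the flat, about 0.3 N m and never past 0.5 N m. Let go of it and leave the other things on the bench where they are.

Things in the scene. Friction and masses are not known exactly. Their poses are not given: they have to be found in the camera images.
- collar: the loose collar, at the +y (left) end of the hub: a steel ring 48 mm across, 24 mm wide. Origin at its centre, on the axle's axis; y axis along the axle away from the hub, z axis out along its set screw. Slides (drag 2.5 N) and turns (drag 0.06 N m) on the axle and stays put. Starts 12 to 35 mm from the hub, its screw leaning 0.40 to 0.54 rad from vertical towards the stand's -x side (the robot's).
- knob: black six-lobed hand knob of the set screw, 32 mm across lobe tips, 29 mm across lobe pairs, 24 mm high. Origin on the axle's axis, z axis out along the screw: the knob spans 43 to 67 mm from there, on a 12 mm stud (33 to 43 mm) over a 20 mm wide boss. Lobes lie along its x axis and each 60 degrees from it; closing along its y axis (and each 60 degrees) meets two lobes per side. Clockwise from outside tightens.
- knob_grip (a point): middle of the knob, on its axis, 56 mm out from the axle's axis; axes as knob. The screw runs with a drag of 0.06 N m (either way). From the start its point meets the flat after 2.2 to 3.2 rad of tightening, but the round of the axle already after 0.05 to 1.1 rad; from then on the torque climbs by about 1 N m per rad. More than about 0.2 rad off square it cannot reach the flat's floor.
- screw_point: the set screw's point, hidden inside the collar; origin 12.5 mm out from the axle's axis, axes as collar. With 0.3 N m on the knob it presses on the axle with about 50 N, with 0.5 N m about 95 N; when the knob is let go it eases back a little and the thread's friction keeps about 12 N.
- axle: the axle: a blackened steel bar 25 mm across, 500 mm long, clamped level in the stand's two uprights; it does not move. Origin on its axis at the middle of the stand, y axis along it. A second collar of the same make, at the -y end of the hub, is already locked on it, its knob standing over the same flat. A dial gauge stands on the far side of the drum.
- flat (a point): a point on the flat: a bright strip 7.6 mm wide, milled 0.6 mm deep along the whole axle. z axis: normal of the flat, outwards, within 0.12 rad of up; y axis along the axle, from hub to loose collar. The point lies on the strip's middle line, 11.9 mm from the axle's axis, 70 mm past the hub's end face.
- hub_face (a point): centre of the hub's end face, on the axle's axis, 130 mm above the bench; y axis along the axle from hub to loose collar, z up. When the collar touches the face its centre is 12 mm from this point. The face is 42 mm across, the boss behind it 50 mm long, then the drum, 120 mm across. Uprights 160 mm and 220 mm away along the axle reach 31 mm above the axis.
- wrench: steel open-ended spanner, 190 mm long, lying on the bench in front of the stand; not to be disturbed. Origin at the centre of its underside.
- bearing: steel ring, 52 mm across and 15 mm high, lying on the stand's base plate; not to be disturbed. Origin at the centre of its underside.
- axle_nut: dark hexagon nut, 36 mm across corners and 14 mm high, lying on the stand's base plate; not to be disturbed. Origin at the centre of its underside.
- spacer: aluminium sleeve, 40 mm across and 22 mm high, standing on the bench in front of the stand; not to be disturbed. Origin at the centre of its underside.
- spray: green spray can, 58 mm across and 190 mm high, standing on the bench to the left; not to be disturbed. Origin at the centre of its underside.
- oil_black: black 1 litre oil bottle with a red cap, 210 mm high, standing on the bench to the right; not to be disturbed. Origin at the centre of its underside.
- oil_yellow: yellow 1 litre oil bottle, 210 mm high, standing on the bench to the right; not to be disturbed. Origin at the centre of its underside.

How it is judged:
By the outcome, as a careful person would: the job done as asked, in the order asked, and still so for the second after the job is handed in, with the robot touching nothing.
It also fails if it takes over 64 s, if anything falls off the work surface, if the arm or the gripper's body presses on something with over 40 N, if the wrist force passes 120 N, or if a joint passes its speed limit or range.

## Working session

There is one attempt and no reset: what is moved stays moved. The work goes in short steps, Python scripts to look and compute and a shell command to move; the robot and the scene stay as the last step left them, time stands still between calls to the robot, and variables do not carry over. Pictures are saved under pics/ and viewed, about 8 in all and at most 12, crops included, and the job is handed in when it is done.

```bash
mkdir -p pics
cat > h.py <<'E'
from plant import r
import numpy as np, cv2
from scipy.spatial.transform import Rotation as R
def save(s,n,crop=None,scale=1):
    im=s["img"][:,:,::-1]
    if crop: a,b,c,d=crop; im=im[b:d,a:c]
    if scale!=1: im=cv2.resize(im,None,fx=scale,fy=scale,interpolation=cv2.INTER_CUBIC)
    cv2.imwrite("pics/"+n,im)
def cam(s,st=None):
    if "origin" in s: return np.array(s["origin"]),np.array(s["rotation"]).reshape(3,3) if np.size(s["rotation"])==9 else R.from_quat(s["rotation"]).as_matrix()
    T=np.eye(4);T[:3,:3]=R.from_quat(st["eef_rot"]).as_matrix();T[:3,3]=st["tool_pos"]
    T=T@np.array(s["T_tool_cam"]);return T[:3,3],T[:3,:3]
def ray(s,row,col,st=None):
    o,M=cam(s,st);d=M@np.array([(col-s["cx"])/s["fx"],-(row-s["cy"])/s["fy"],-1]);return o,d/np.linalg.norm(d)
def proj(s,P,st=None):
    o,M=cam(s,st);p=M.T@(np.array(P)-o);return s["cy"]-s["fy"]*p[1]/-p[2],s["cx"]+s["fx"]*p[0]/-p[2]
def tri(rays):
    A=sum(np.eye(3)-np.outer(d,d) for o,d in rays);b=sum((np.eye(3)-np.outer(d,d))@o for o,d in rays)
    return np.linalg.solve(A,b)
E
python3 - <<'E'
from h import *
st=r.get_state();print({k:np.round(v,3).tolist() for k,v in st.items()})
S={}
for c in("scene","top","wrist"):
    S[c]=s=r.snapshot(c);print(c,{k:np.round(v,4).tolist() for k,v in s.items() if k!="img"})
    if c!="wrist": save(s,c+"0.png")
L={}
for n in "collar knob knob_grip flat hub_face axle spray spacer wrench bearing".split():
    for c in("scene","top"):
        res=r.spot_point(n,c)
        for x in res[:2]: print(n,c,np.round(x["location"],1),round(x["confidence"],2))
        if res: L[n,c]=ray(S[c],*res[0]["location"])
    if (n,"scene") in L and (n,"top") in L: print("  tri",n,tri([L[n,"scene"],L[n,"top"]]).round(4))
E
```

```text
{'clock': 0.0, 'q': [1.173, 0.69, -0.195, 1.566, 0.157, 0.903, -0.215], 'qd': [-0.002, 0.001, -0.0, -0.001, -0.001, 0.0, 0.001], 'joint_torque': [0.0, -52.756, -1.267, -15.343, -0.053, 0.006, 0.0], 'tool_pos': [0.261, -0.567, 0.238], 'eef_rot': [0.977, 0.214, -0.0, -0.001], 'contact_force': [-0.208, -0.387, 0.318], 'moment': [-0.009, -0.004, 0.032], 'opening': 0.999}
scene {'fx': 562.9098, 'fy': 562.9098, 'cx': 312.5371, 'cy': 239.0827, 'origin': [1.4606, -0.2149, 0.903], 'rotation': [0.3381, 0.2664, 0.5782, 0.6932]}
top {'fx': 618.8256, 'fy': 618.8256, 'cx': 313.4117, 'cy': 236.4283, 'origin': [0.2842, -0.0213, 1.3305], 'rotation': [0.0666, -0.0697, -0.6931, 0.7143]}
wrist {'fx': 367.3322, 'fy': 367.3322, 'cx': 320.3643, 'cy': 238.837, 'T_tool_cam': [[-0.0002, 0.9468, 0.3218, 0.0838], [1.0, 0.0001, 0.0003, -0.0003], [0.0002, 0.3218, -0.9468, -0.1452], [0.0, 0.0, 0.0, 1.0]]}
collar scene [272.1 321.5] 0.68
collar top [184.5 312.8] 0.66
  tri collar [ 0.6272 -0.0185  0.123 ]
knob top [187.3 312.2] 0.45
knob_grip scene [242.5 319.3] 0.7
knob_grip top [191.7 317.9] 0.69
knob_grip top [320.4 431.2] 0.63
  tri knob_grip [ 0.5983 -0.0239  0.1788]
flat scene [258.8 342.8] 0.56
flat top [185.5 293.1] 0.76
  tri flat [0.6184 0.0238 0.1453]
hub_face scene [271.9 306.8] 0.63
hub_face top [178.1 327.5] 0.74
  tri hub_face [ 0.6371 -0.0493  0.1371]
axle scene [238.1 408.6] 0.39
spray scene [275.9 484.8] 0.66
spray top [212.4 126.7] 0.56
  tri spray [0.5835 0.3868 0.0099]
spacer scene [236.4 410.3] 0.65
spacer top [305.  176.1] 0.78
  tri spacer [ 0.3871  0.2705 -0.0114]
wrench scene [251.8 189.8] 0.79
wrench top [320.1 431.3] 0.71
wrench top [191.6 317.9] 0.51
  tri wrench [ 0.3697 -0.2866 -0.0013]
bearing scene [308.5 273.1] 0.52
bearing top [210.2 360.1] 0.64
bearing top [210.4 125.1] 0.43
  tri bearing [ 0.6044 -0.1208  0.0107]
```

View pics/scene0.png

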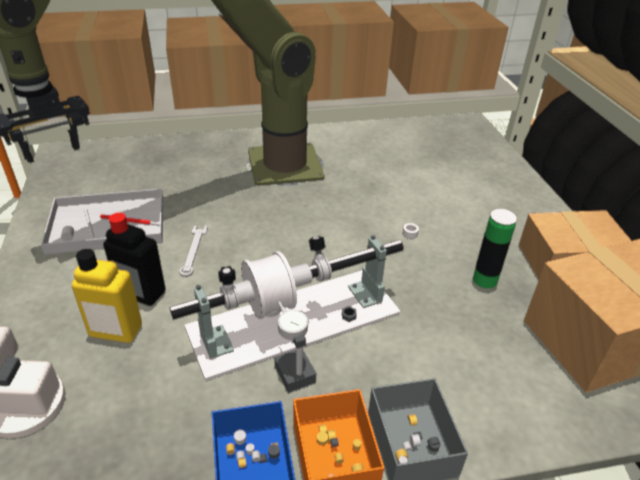

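View pics/top0.png

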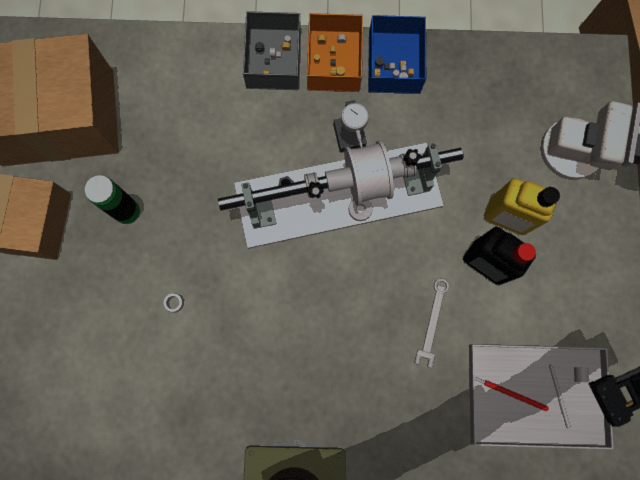

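The scene picture shows the loose collar at about (320,265), its knob at (317,242) and the locked knob at (227,275). The top picture shows the axle running from about (220,204) to (463,153), with the loose knob at about (316,190).

Run:
```python
from h import *
t=r.snapshot("top");s=r.snapshot("scene")
def pl(c,col,row,z):
    o,d=ray(c,row,col);return o+d*(z-o[2])/d[2]
a=pl(t,220.5,203.5,.13);b=pl(t,462.5,155,.13)
print("top ends",a.round(4),b.round(4),np.linalg.norm(a-b),"mid",((a+b)/2).round(4),"yaw",np.arctan2(*(a-b)[[1,0]]))
a2=pl(s,401.5,246,.13);b2=pl(s,173,314,.13);print("scene ends",a2.round(4),b2.round(4),np.linalg.norm(a2-b2))
print("gauge",tri([ray(s,323,293),ray(t,115,355)]).round(3))
print("locked knob",tri([ray(s,275,227),ray(t,156,413)]).round(3))
print("loose knob",tri([ray(s,242,317),ray(t,190,316.5)]).round(3))
print("spray top",tri([ray(s,216,502),ray(t,188,100)]).round(3))
```

```text
top ends [0.5801 0.1641 0.13  ] [ 0.6969 -0.3212  0.13  ] 0.49905430097872805 mid [ 0.6385 -0.0785  0.13  ] yaw 1.8069001667603577
scene ends [0.5818 0.1676 0.13  ] [ 0.7019 -0.3158  0.13  ] 0.49812526813099406
gauge [ 0.772 -0.101  0.14 ]
locked knob [ 0.673 -0.21   0.186]
loose knob [ 0.6   -0.025  0.182]
spray top [0.588 0.385 0.19 ]
```

```bash
python3 -m jog '[{"translation":[0,0,-0.75],"twist":0,"claw":100},{"translation":[0,0,-0.75],"twist":0,"claw":100},{"translation":[0,0,-0.75],"twist":0,"claw":60},{"translation":[0.8,-0.5,0],"twist":0,"claw":60},{"translation":[0.8,-0.5,0],"twist":0,"claw":60},{"translation":[0.8,-0.5,0],"twist":0,"claw":60},{"translation":[0.8,-0.5,0],"twist":0,"claw":60},{"translation":[0.8,-0.5,0],"twist":0,"claw":60},{"translation":[0.8,-0.5,0],"twist":0,"claw":60},{"translation":[0.8,-0.5,0],"twist":0,"claw":60},{"translation":[0.8,-0.5,0],"twist":0,"claw":60},{"translation":[0.8,-0.5,0],"twist":0,"claw":60},{"translation":[0.8,-0.5,0],"twist":0,"claw":60},{"translation":[0.8,-0.5,0],"twist":0,"claw":60},{"translation":[0.8,-0.5,0],"twist":0,"claw":60},{"translation":[0.8,-0.5,0],"twist":0,"claw":60},{"translation":[0.8,-0.5,0],"twist":0,"claw":60},{"translation":[0.8,-0.5,0],"twist":0,"claw":60},{"translation":[0.8,-0.5,0],"twist":0,"claw":60},{"translation":[0.8,-0.5,0],"twist":0,"claw":60}]' 5; python3 -m jog '[{"translation":[0,0,0],"twist":0.95,"claw":60},{"translation":[0,0,0],"twist":0.95,"claw":60},{"translation":[0,0,0],"twist":0,"claw":60},{"translation":[0,0,0],"twist":0,"claw":60},{"translation":[0,0,0],"twist":0,"claw":60}]'
cat > look.py <<'E'
from h import *
import sys
st=r.get_state();w=r.snapshot("wrist");save(w,sys.argv[1])
M=R.from_quat(st["eef_rot"]).as_matrix();print("t",st["clock"],"tcp",np.round(st["tool_pos"],4),"psi",np.arctan2(M[1,0],M[0,0]).round(4),"tilt",M[:,2].round(4),"q7",round(st["q"][6],2),"F",np.round(st["contact_force"],2),"Mz",np.round(st["moment"],3),"op",round(st["opening"],3))
for n,z in(("knob_grip",.18),("collar",.13),("hub_face",.13),("flat",.142)):
    for x in r.spot_point(n,"wrist")[:3]:
        o,d=ray(w,*x["location"],st);p=o+d*(z-o[2])/d[2]
        print(n,np.round(x["location"],1),round(x["confidence"],2),p.round(4))
E
python3 look.py w1.png
```

```text
clock: 2.92
tool_pos: [0.6141, -0.0295, 0.3288]
eef_rot: [0.977, 0.214, 0.0, 0.0]
contact_force: [0.5, -0.8, 0.0]
opening: 0.6
clock: 3.33
tool_pos: [0.6132, -0.0317, 0.3288]
eef_rot: [0.993, 0.117, -0.0, 0.0]
contact_force: [0.6, 0.2, -0.4]
opening: 0.6
t 3.3333 tcp [ 0.6132 -0.0317  0.3288] psi 0.2345 tilt [-0.e+00 -3.e-04 -1.e+00] q7 -1.46 F [ 0.62  0.2  -0.41] Mz [0.051 0.035 0.019] op 0.6
knob_grip [236.2 309.1] 0.63 [ 0.5974 -0.0254  0.18  ]
collar [194.4 311.5] 0.95 [ 0.6222 -0.0206  0.13  ]
hub_face [188.1 341.2] 0.65 [ 0.6346 -0.0466  0.13  ]
hub_face [195.8 266.9] 0.55 [0.611  0.0203 0.13  ]
flat [196.1 268.2] 0.82 [0.6139 0.018  0.142 ]
flat [206.5 387.1] 0.44 [ 0.6299 -0.091   0.142 ]
flat [235.7 307.2] 0.17 [ 0.5849 -0.0253  0.142 ]
```

View pics/w1.png

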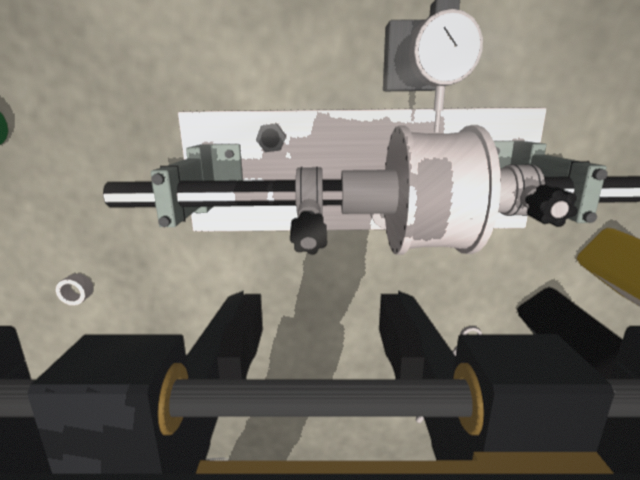

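The picture shows the loose collar at about (310,190) with its knob at (309,234). The hub end is at column 342 and the locked knob at (549,205). The bright strip on the axle is at rows 183–200.

Run:
```python
import cv2,numpy as np
im=cv2.imread("pics/w1.png");g=cv2.cvtColor(im,6)
for c in(120,140,220,250,280,620): print(c,list(g[170:216,c]))
a=cv2.resize(im[160:265,265:375],None,fx=4,fy=4,interpolation=2);b=cv2.resize(im[160:240,500:600],None,fx=3.5,fy=3.5,interpolation=2)
o=np.zeros((420,800,3),np.uint8);o[:420,:440]=a;o[:280,440:790]=b;cv2.imwrite("pics/c1.png",o)
```

```text
120 [np.uint8(152), np.uint8(153), np.uint8(153), np.uint8(152), np.uint8(154), np.uint8(154), np.uint8(155), np.uint8(156), np.uint8(155), np.uint8(158), np.uint8(150), np.uint8(111), np.uint8(61), np.uint8(43), np.uint8(44), np.uint8(45), np.uint8(46), np.uint8(45), np.uint8(47), np.uint8(46), np.uint8(46), np.uint8(45), np.uint8(71), np.uint8(141), np.uint8(211), np.uint8(229), np.uint8(230), np.uint8(231), np.uint8(230), np.uint8(231), np.uint8(227), np.uint8(177), np.uint8(99), np.uint8(49), np.uint8(39), np.uint8(40), np.uint8(50), np.uint8(92), np.uint8(138), np.uint8(157), np.uint8(160), np.uint8(160), np.uint8(161), np.uint8(161), np.uint8(161), np.uint8(161)]
140 [np.uint8(157), np.uint8(157), np.uint8(157), np.uint8(157), np.uint8(158), np.uint8(159), np.uint8(159), np.uint8(159), np.uint8(159), np.uint8(154), np.uint8(135), np.uint8(91), np.uint8(49), np.uint8(35), np.uint8(40), np.uint8(40), np.uint8(41), np.uint8(45), np.uint8(44), np.uint8(43), np.uint8(46), np.uint8(46), np.uint8(90), np.uint8(170), np.uint8(221), np.uint8(231), np.uint8(231), np.uint8(231), np.uint8(
[... 2268 characters left out ...]
8(233), np.uint8(233)]
620 [np.uint8(144), np.uint8(141), np.uint8(142), np.uint8(142), np.uint8(141), np.uint8(123), np.uint8(82), np.uint8(44), np.uint8(29), np.uint8(34), np.uint8(37), np.uint8(39), np.uint8(40), np.uint8(41), np.uint8(43), np.uint8(43), np.uint8(42), np.uint8(86), np.uint8(164), np.uint8(217), np.uint8(227), np.uint8(227), np.uint8(227), np.uint8(227), np.uint8(228), np.uint8(223), np.uint8(167), np.uint8(83), np.uint8(41), np.uint8(38), np.uint8(36), np.uint8(56), np.uint8(101), np.uint8(133), np.uint8(145), np.uint8(146), np.uint8(147), np.uint8(145), np.uint8(147), np.uint8(147), np.uint8(147), np.uint8(148), np.uint8(148), np.uint8(149), np.uint8(149), np.uint8(149)]
```

View pics/c1.png

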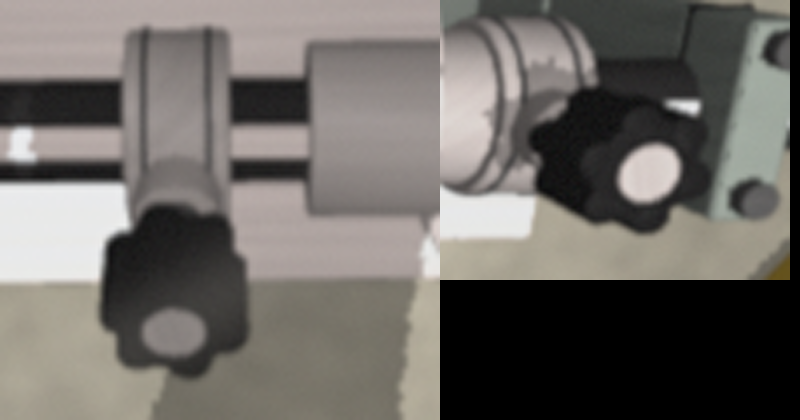

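The crops show the loose knob's top disc at about (308,243), the locked knob's disc at about (559.6,209), and clean edges on the strip.

```bash
cat > fit.py <<'E'
from h import *
from scipy.optimize import least_squares
st=r.get_state();w=r.snapshot("wrist")
D={120:(181.2,192.95,201.55,207.17),140:(180.85,192.6,201.4,206.8),220:(180.15,191.9,200.5,205.96),250:(180.4,191.57,200.25,205.5),280:(179.4,191.3,199.7,205.13),620:(175.87,187.6,196.4,201.75)}
def frame(off,yaw):
    u=np.array([np.cos(yaw),np.sin(yaw),0]);n=np.array([np.sin(yaw),-np.cos(yaw),0]);return u,n
def sect(p,col,row):
    u,n=frame(p[0],p[1]);o,d=ray(w,row,col,st);z=np.array([0,0,1.])
    c=n*p[0]+z*p[2]
    q=o-c;return np.array([q@n,q@z]),np.array([d@n,d@z])
def res(p):
    e=[]
    for c,rows in D.items():
        for k,row in enumerate(rows):
            a,b=sect(p,c,row);b=b/np.linalg.norm(b);cr=lambda x:(x[0]-a[0])*b[1]-(x[1]-a[1])*b[0]
            if k in(0,3): e.append(abs(cr(np.zeros(2)))-.0125)
            else:
                s=.0038*(1 if k==1 else -1);nn=np.array([np.sin(p[3]),np.cos(p[3])]);tt=np.array([nn[1],-nn[0]])
                e.append(cr(.0119*nn+s*tt))
    return np.array(e)*1e3
def fitit(z=None):
    u,n=frame(0,1.807);x0=[np.array([.64,-.077,0])@n,1.807,.13,0]
    return least_squares(res,x0)
f=fitit();p=f.x;print("off,yaw,z,phi(+ = toward far)",p.round(4),"rms mm",np.sqrt((f.fun**2).mean()))
u,n=frame(*p[:2])
def kn(col,row,rad=.067):
    a,b=sect(p,col,row);A=b@b;B=a@b;C=a@a-rad**2;t=(-B-np.sqrt(B*B-A*C))/A
    x=a+b*t;o,d=ray(w,row,col,st);P=o+d*t;return np.arctan2(x[0],x[1]).round(3),(P@u).round(4),P.round(4)
print("loose",kn(308.1,242.6));print("locked",kn(559.6,209))
print("hubface s~",[((lambda a,b,o,d:(o+d*((0.021-a[1])/b[1]))@u)(*sect(p,342,c),*ray(w,c,342,st))).round(4) for c in(185,)])
print("tcp s,n",np.array(st["tool_pos"])@u,np.array(st["tool_pos"])@n-p[0])
E
python3 fit.py; python3 -c "
from plant import r;print(r.get_state()['q'])"
```

```text
off,yaw,z,phi(+ = toward far) [ 0.5996  1.8143  0.1223 -0.0384] rms mm 0.29793280968729563
loose (np.float64(-0.479), np.float64(-0.1677), array([ 0.5924, -0.0256,  0.1818]))
locked (np.float64(-0.03), np.float64(-0.3689), array([ 0.6689, -0.2139,  0.1893]))
hubface s~ [np.float64(-0.198)]
tcp s,n -0.1784918041344919 -0.012057518046039384
[ 0.07723714  0.58341747 -0.18019239  1.47862892  0.11158253  1.0894728
 -1.46339648]
```

```bash
python3 -m jog '[{"translation":[-0.3,-0.27,0],"twist":0,"claw":60},{"translation":[0,0,0.7],"twist":0,"claw":60},{"translation":[0,0,0.7],"twist":0,"claw":60},{"translation":[0,0,0.7],"twist":0,"claw":60},{"translation":[0,0,0.7],"twist":0,"claw":60},{"translation":[0,0,0.7],"twist":0,"claw":60},{"translation":[0,0,0.5],"twist":0,"claw":50},{"translation":[0,0,0],"twist":0,"claw":45},{"translation":[0,0,0],"twist":0,"claw":45},{"translation":[0,0,0],"twist":0,"claw":45}]'; python3 look.py w2.png
```

```text
clock: 4.47
tool_pos: [0.6003, -0.0235, 0.1701]
eef_rot: [0.993, 0.116, 0.001, 0.0]
contact_force: [-0.4, 0.5, 1.0]
opening: 0.449
t 4.4667 tcp [ 0.6003 -0.0235  0.1701] psi 0.2327 tilt [ 2.5e-03  1.0e-04 -1.0e+00] q7 -1.53 F [-0.43  0.51  0.95] Mz [-0.025 -0.035  0.041] op 0.449
knob_grip [325.1 322.9] 0.6 [ 0.5997 -0.0245  0.18  ]
collar [231.3 323.3] 0.83 [ 0.625 -0.019  0.13 ]
hub_face [230.4 377.1] 0.75 [ 0.632  -0.0465  0.13  ]
flat [238.4 242.1] 0.68 [0.6157 0.0205 0.142 ]
```

View pics/w2.png

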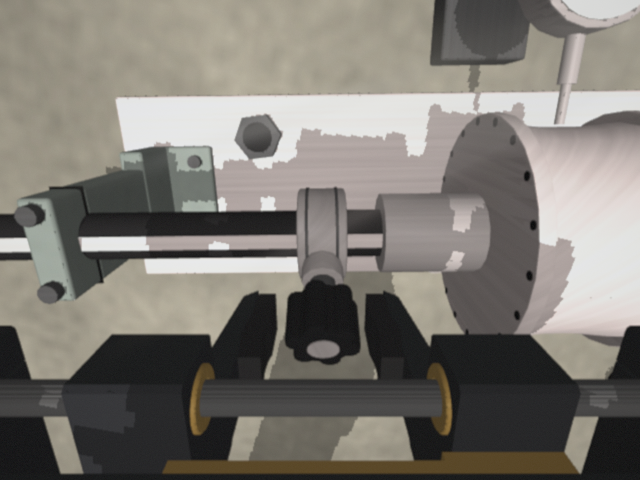

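The knob is centred between the fingers at about (323,320), and the collar's hub-side face (column 347) is clear of the hub end (column 380). Next I push it towards the hub.

```bash
python3 -m jog '[{"translation":[0,0.1,0],"twist":0,"claw":45},{"translation":[0,0.1,0],"twist":0,"claw":45},{"translation":[0,0.1,0],"twist":0,"claw":45},{"translation":[0,0.1,0],"twist":0,"claw":45},{"translation":[0,0,0],"twist":0,"claw":45}]'; for i in 1 2 ; do python3 -m jog '[{"translation":[0,0.05,0],"twist":0,"claw":45},{"translation":[0,0,0],"twist":0,"claw":45}]'; done; python3 look.py w3.png
```

```text
clock: 5.13
tool_pos: [0.6032, -0.04, 0.1689]
eef_rot: [0.993, 0.116, 0.0, 0.0]
contact_force: [-0.4, 2.0, 0.9]
opening: 0.449
clock: 5.3
tool_pos: [0.6034, -0.0412, 0.1687]
eef_rot: [0.993, 0.116, 0.0, 0.0]
contact_force: [0.2, 1.2, 1.7]
opening: 0.45
clock: 5.47
tool_pos: [0.6039, -0.043, 0.1687]
eef_rot: [0.993, 0.116, 0.0, 0.0]
contact_force: [-0.1, 1.5, 0.8]
opening: 0.448
t 5.4667 tcp [ 0.6039 -0.043   0.1687] psi 0.2328 tilt [ 0. -0. -1.] q7 -1.5 F [-0.1   1.52  0.82] Mz [0.498 0.118 0.004] op 0.448
knob_grip [324.5 310.2] 0.84 [ 0.6032 -0.0386  0.18  ]
collar [231.2 313.2] 0.63 [ 0.6277 -0.0333  0.13  ]
hub_face [231.2 338. ] 0.95 [ 0.6307 -0.0459  0.13  ]
flat [241.1 202.7] 0.65 [0.6138 0.0195 0.142 ]
```

```bash
for i in 1 2 3; do python3 -m jog '[{"translation":[0,0.04,0],"twist":0,"claw":45},{"translation":[0,0,0],"twist":0,"claw":45}]'; done
```

```text
clock: 5.88
tool_pos: [0.6042, -0.0446, 0.1687]
eef_rot: [0.993, 0.116, -0.0, 0.0]
contact_force: [-0.4, 2.3, 2.3]
opening: 0.452
clock: 6.05
tool_pos: [0.6046, -0.0463, 0.1687]
eef_rot: [0.993, 0.116, 0.0, 0.0]
contact_force: [0.4, 2.3, 1.1]
opening: 0.455
clock: 6.22
tool_pos: [0.6047, -0.0469, 0.1687]
eef_rot: [0.993, 0.116, -0.0, -0.001]
contact_force: [-0.9, 3.6, 2.4]
opening: 0.45
```

```bash
for i in 1 2 3; do python3 -m jog '[{"translation":[0,0.04,0],"twist":0,"claw":45},{"translation":[0,0,0],"twist":0,"claw":45}]'|grep -E "pos|force|open"; done
```

```text
tool_pos: [0.6048, -0.0473, 0.1687]
contact_force: [-2.9, 5.1, 2.5]
opening: 0.452
tool_pos: [0.6049, -0.0476, 0.1687]
contact_force: [-3.1, 7.3, 3.0]
opening: 0.448
tool_pos: [0.6051, -0.0486, 0.1687]
contact_force: [-2.9, 9.2, 4.2]
opening: 0.467
```

```bash
python3 -m jog '[{"translation":[0,-0.2,0],"twist":0,"claw":45},{"translation":[0,0,0],"twist":0,"claw":45}]'; python3 look.py w4.png
```

```text
clock: 6.88
tool_pos: [0.604, -0.0438, 0.1686]
eef_rot: [0.993, 0.117, -0.0, 0.0]
contact_force: [-0.3, 0.1, 0.4]
opening: 0.445
t 6.8833 tcp [ 0.604  -0.0438  0.1686] psi 0.2343 tilt [-2.e-04 -4.e-04 -1.e+00] q7 -1.5 F [-0.29  0.13  0.45] Mz [ 0.016  0.01  -0.027] op 0.445
knob_grip [323.8 316.5] 0.96 [ 0.6043 -0.0418  0.18  ]
collar [230.2 317. ] 0.6 [ 0.6288 -0.0358  0.13  ]
hub_face [230.2 337.1] 0.83 [ 0.6313 -0.0461  0.13  ]
flat [240.1 199.7] 0.96 [0.6141 0.0202 0.142 ]
```

View pics/w4.png

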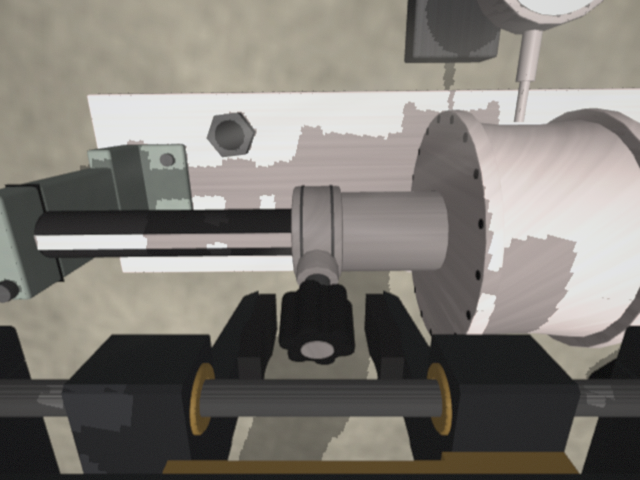

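The collar is home: its face meets the hub end at column 342 with no gap, and the force rose to 9 N. Next I lift, shut the fingers and go down on the robot side of the knob to push it upright.

```bash
cat > ang.py <<'E'
from h import *
import sys
OFF,Z,yaw=.6015,.13,1.8143
u=np.array([np.cos(yaw),np.sin(yaw),0]);n=np.array([np.sin(yaw),-np.cos(yaw),0])
def ang(o,d,rad=.056):
    a=np.array([o@n-OFF,o[2]-Z]);b=np.array([d@n,d[2]]);A=b@b;B=a@b;C=a@a-rad**2;D=B*B-A*C
    if D<0: return None
    t=(-B-np.sqrt(D))/A;x=a+b*t;return np.round([np.arctan2(x[0],x[1]),(o+d*t)@u],4)
if __name__=="__main__":
    st=r.get_state();P=np.array(st["tool_pos"]);print("t",round(st["clock"],2),"tcp s,n,z",(P@u).round(4),(P@n-OFF).round(4),P[2].round(4),"F",np.round(st["contact_force"],1),"M",np.round(st["moment"],3),"q7",round(st["q"][6],2))
    for c in ("wrist","top","scene"):
        s=r.snapshot(c)
        if c=="wrist" and len(sys.argv)>1: save(s,sys.argv[1])
        for x in r.spot_point("knob_grip",c)[:3]:
            print(c,np.round(x["location"],1),round(x["confidence"],2),ang(*ray(s,*x["location"],st)))
E
python3 ang.py; python3 -m jog '[{"translation":[0,-0.05,-0.6],"twist":0,"claw":45},{"translation":[0,0,-0.6],"twist":0,"claw":45},{"translation":[-0.5,0,0],"twist":0,"claw":0},{"translation":[-0.45,0,0],"twist":0,"claw":0},{"translation":[0,0,0],"twist":0,"claw":0},{"translation":[0,0,0],"twist":0,"claw":0},{"translation":[0,0,0],"twist":0,"claw":0},{"translation":[0,0,0],"twist":0,"claw":0},{"translation":[0,0,0.6],"twist":0,"claw":0},{"translation":[0,0,0.6],"twist":0,"claw":0},{"translation":[0,0,0],"twist":0,"claw":0}]'; python3 ang.py
```

```text
t 7.13 tcp s,n,z -0.1904 -0.0261 0.1686 F [ 0.3  1.6 -1.2] M [ 0.012 -0.004  0.017] q7 -1.49
wrist [324.2 311.3] 0.82 [-0.4754 -0.1864]
scene [257.1 340.7] 0.64 [ 0.585 -0.142]
scene [247.8 307.5] 0.49 [-0.2284 -0.1944]
scene [294.1 144.6] 0.39 [-0.1883 -0.5161]
clock: 8.35
tool_pos: [0.5647, -0.0509, 0.165]
eef_rot: [0.993, 0.117, -0.003, -0.001]
contact_force: [-0.4, -1.0, 0.2]
opening: 0.005
t 8.35 tcp s,n,z -0.1855 -0.0657 0.165 F [-0.4 -1.   0.2] M [ 0.033  0.087 -0.022] q7 -1.5
wrist [ 78.8 229.5] 0.68 [ 0.5532 -0.1562]
wrist [239.7 320.3] 0.64 [-0.4951 -0.1857]
scene [245.9 309. ] 0.53 [-0.3431 -0.1882]
```

```bash
python3 -m jog '[{"translation":[0.12,0,0],"twist":0,"claw":0},{"translation":[0.12,0,0],"twist":0,"claw":0},{"translation":[0.12,0,0],"twist":0,"claw":0},{"translation":[0.12,0,0],"twist":0,"claw":0},{"translation":[0,0,0],"twist":0,"claw":0}]'; python3 -m jog '[{"translation":[0.12,0,0],"twist":0,"claw":0},{"translation":[0.12,0,0],"twist":0,"claw":0},{"translation":[0.1,0,0],"twist":0,"claw":0},{"translation":[0,0,0],"twist":0,"claw":0}]'; python3 ang.py w5.png
```

```text
clock: 9.07
tool_pos: [0.5854, -0.0472, 0.169]
eef_rot: [0.993, 0.116, -0.001, 0.0]
contact_force: [-3.0, -0.7, 1.7]
opening: 0.006
clock: 9.4
tool_pos: [0.6004, -0.043, 0.1688]
eef_rot: [0.993, 0.116, 0.001, -0.0]
contact_force: [-0.0, -0.6, -0.8]
opening: 0.006
t 9.4 tcp s,n,z -0.1865 -0.0292 0.1688 F [-0.  -0.6 -0.8] M [-0.046  0.047  0.037] q7 -1.5
wrist [275.9 320.9] 0.69 [-0.0717 -0.1868]
scene [249.5 312.4] 0.61 [-0.0455 -0.1884]
scene [272.7 317.9] 0.59 [ 0.8828 -0.1973]
```

View pics/w5.png

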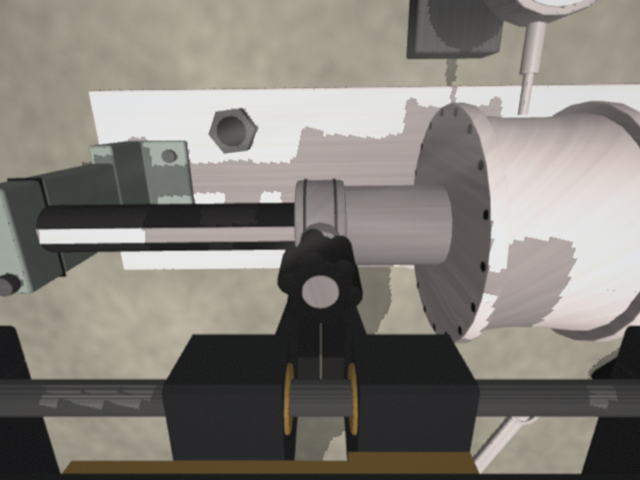

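The knob is now nearly upright, with its disc at (320,291). I'll nudge it a little further and then look from above.

```bash
python3 -m jog '[{"translation":[0.06,0,0],"twist":0,"claw":0},{"translation":[0,0,0],"twist":0,"claw":0},{"translation":[0,0,0],"twist":0,"claw":0}]';  python3 -m jog '[{"translation":[-0.5,0,0],"twist":0,"claw":0},{"translation":[0,0,-0.75],"twist":0,"claw":10},{"translation":[0,0,-0.75],"twist":0,"claw":30},{"translation":[0,0,-0.75],"twist":0,"claw":50},{"translation":[0,0,-0.75],"twist":0,"claw":60},{"translation":[0.8,0.2,0],"twist":0,"claw":60},{"translation":[0,0,0],"twist":0,"claw":60},{"translation":[0,0,0],"twist":0,"claw":60},{"translation":[0,0,0],"twist":0,"claw":60}]'; python3 ang.py w6.png
python3 - <<'E'
import cv2,numpy as np
im=cv2.imread("pics/w6.png");g=cv2.cvtColor(im,6).astype(int)
for c in range(100,300,20): print(c,*g[165:225,c])
a=cv2.resize(im[170:270,270:370],None,fx=4,fy=4,interpolation=2);b=cv2.resize(im[150:250,520:620],None,fx=4,fy=4,interpolation=2)
cv2.imwrite("pics/c6.png",np.hstack([a,b]))
E
```

```text
clock: 9.95
tool_pos: [0.6011, -0.0432, 0.1688]
eef_rot: [0.993, 0.116, 0.0, 0.0]
contact_force: [-0.3, -0.3, -0.5]
opening: 0.002
clock: 10.7
tool_pos: [0.6136, -0.0481, 0.2878]
eef_rot: [0.993, 0.116, -0.001, -0.0]
contact_force: [0.3, 0.1, 0.3]
opening: 0.583
t 10.7 tcp s,n,z -0.1946 -0.0176 0.2878 F [0.3 0.1 0.3] M [-0.012  0.056 -0.026] q7 -1.45
wrist [218.9 310. ] 0.72 [-0.0602 -0.1872]
scene [250.6 313.1] 0.61 [ 0.0198 -0.1885]
100 148 147 148 147 149 147 149 150 152 154 155 157 157 159 160 161 160 162 162 153 113 60 40 42 44 44 45 48 46 46 46 46 45 75 149 214 230 231 229 229 229 231 227 170 85 43 40 39 37 71 127 150 156 156 158 158 158 158 157 157
120 151 147 119 76 62 70 74 82 108 139 158 167 166 159 138 102 74 61 58 56 61 85 124 151 163 168 170 168 170 169 170 170 170 168 170 168 167 167 168 168 168 168 167 168 169 168 170 169 169 169 169 168 169 168 168 170 168 170 171 163
140 81 77 77 74 71 66 63 60 58 55 49 48 51 48 44 46 48 52 58 59 58 55 47 39 37 37 39 42 42 45 44 44 45 111 202 229 230 228 229 231 233 230 188 115 60 54 59 64 67 64 65 66 66 66 66 65 66 67 65 66
160 74 7
[... 810 characters left out ...]
233 233 232 233 233 232
240 168 166 169 170 168 166 165 167 170 172 169 165 165 164 167 188 222 229 191 114 50 30 29 32 30 33 34 35 34 35 34 40 86 143 171 175 174 171 170 171 166 133 83 41 29 27 29 84 170 223 233 234 233 233 232 232 232 233 233 233
260 169 168 170 171 169 167 168 169 172 174 170 166 166 167 167 167 169 164 122 66 33 33 39 37 40 44 43 43 45 44 45 73 147 218 234 234 234 233 233 235 231 181 99 46 39 38 37 110 206 232 234 233 233 233 233 233 233 233 233 233
280 170 171 171 171 169 168 170 171 174 172 170 167 167 166 167 168 169 164 119 59 26 29 32 32 29 33 35 32 34 33 32 62 118 157 171 174 172 170 169 170 163 119 60 29 32 27 42 118 209 233 234 233 233 233 233 232 233 233 233 233
```

View pics/c6.png

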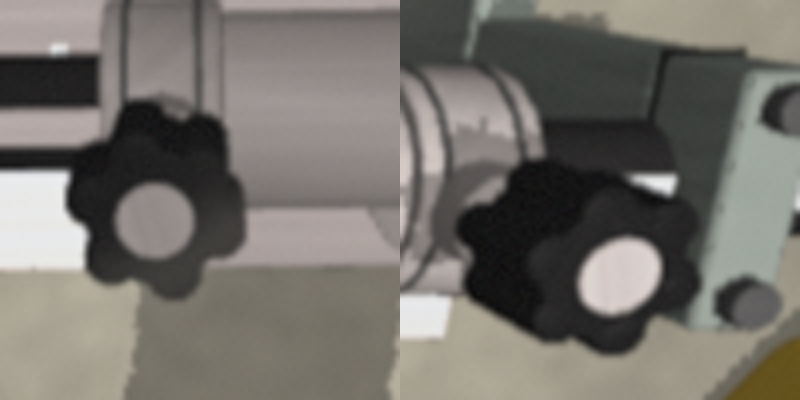

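The crop shows the loose knob's disc at (308.4,224.4) with lobes at about 12° + 60k in the image, and the locked knob's disc at (574.9,218.4).

```bash
sed -i 's/^D=.*/D={100:(185.2,198.85,208.4,214.4),200:(184,197.57,207.44,213.2),260:(183.34,196.9,206.56,212.27),280:(183.35,196.73,206.3,212.13)}/; /^print("loose/d; /^print("hub/d' fit.py
cat >> fit.py <<'E'
def rep(t):
    print(t,p.round(4),"loose",kn(308.4,224.4),"locked",kn(574.9,218.4))
rep("free")
f=least_squares(lambda x:res([x[0],1.8143,.13,x[1]]),[.6,0]);p=np.array([f.x[0],1.8143,.13,f.x[1]]);u,n=frame(*p[:2]);rep("z.13");print(np.sqrt((f.fun**2).mean()))
print("wrist cam n",(cam(w,st)[0]@n).round(4),cam(w,st)[0][2].round(4))
E
python3 fit.py
```

```text
off,yaw,z,phi(+ = toward far) [ 0.5999  1.8156  0.1237 -0.0462] rms mm 0.25906103789452084
tcp s,n -0.19558611523298752 -0.015880767154065167
free [ 0.5999  1.8156  0.1237 -0.0462] loose (np.float64(-0.064), np.float64(-0.1872), array([ 0.6232, -0.0372,  0.1905])) locked (np.float64(-0.032), np.float64(-0.37), array([ 0.6696, -0.214 ,  0.1906]))
z.13 [ 0.6014  1.8143  0.13   -0.0414] loose (np.float64(-0.055), np.float64(-0.1866), array([ 0.6251, -0.037 ,  0.1969])) locked (np.float64(-0.02), np.float64(-0.3646), array([ 0.6702, -0.2092,  0.197 ]))
0.32972417961295986
wrist cam n 0.6681 0.4336
```

```bash
python3 -m jog '[{"translation":[0.39,-0.19,0],"twist":0,"claw":60},{"translation":[0,0,0],"twist":-1,"claw":60},{"translation":[0,0,0],"twist":-1,"claw":60},{"translation":[0,0,0],"twist":-1,"claw":60},{"translation":[0,0,0.5],"twist":0,"claw":60},{"translation":[0,0,0.5],"twist":0,"claw":60},{"translation":[0,0,0],"twist":0,"claw":60},{"translation":[0,0,0],"twist":0,"claw":60}]'; python3 ang.py w7.png
```

```text
clock: 11.72
tool_pos: [0.6272, -0.0373, 0.2481]
eef_rot: [0.963, 0.27, -0.001, -0.0]
contact_force: [1.1, 0.4, 0.1]
opening: 0.598
t 11.72 tcp s,n,z -0.1874 -0.0018 0.2481 F [1.1 0.4 0.1] M [-0.006 -0.004 -0.036] q7 -1.22
wrist [265.6 316.5] 0.85 [-0.1188 -0.186 ]
scene [280. 484.] 0.25 None
```

View pics/w7.png

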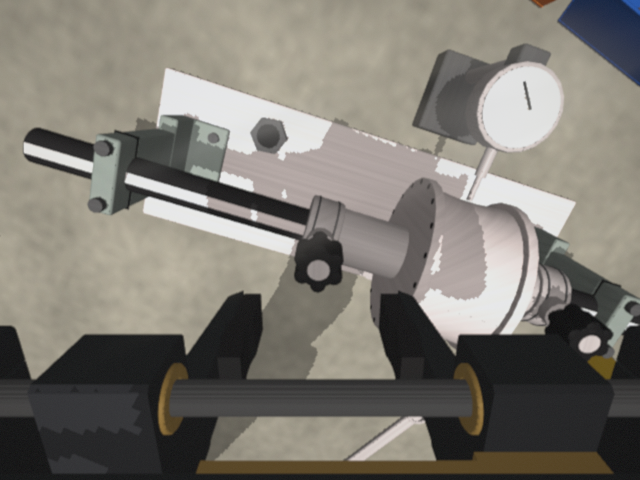

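Lobe pairs face the jaws squarely (knob at (318,268), one lobe straight down). Positive twist lowers joint 7, so I turn the tool back half a turn first to make room.

```bash
T='{"translation":[0,0,0],"twist":-1,"claw":60}'; python3 -m jog '[{"translation":[0,0,0],"twist":-1,"claw":60},{"translation":[0,0,0],"twist":-1,"claw":60},{"translation":[0,0,0],"twist":-1,"claw":60},{"translation":[0,0,0],"twist":-1,"claw":60},{"translation":[0,0,0],"twist":-1,"claw":60},{"translation":[0,0,0],"twist":-1,"claw":60},{"translation":[0,0,0],"twist":-1,"claw":60},{"translation":[0,0,0],"twist":-1,"claw":60},{"translation":[0,0,0],"twist":-1,"claw":60},{"translation":[0,0,0],"twist":-1,"claw":60},{"translation":[0,0,0],"twist":-1,"claw":60},{"translation":[0,0,0],"twist":-1,"claw":60},{"translation":[0,0,0],"twist":-1,"claw":60},{"translation":[0,0,0],"twist":-1,"claw":60},{"translation":[0,0,0],"twist":-1,"claw":60}]'; python3 -m jog '[{"translation":[0,0,0],"twist":-1,"claw":60},{"translation":[0,0,0],"twist":-1,"claw":60},{"translation":[0,0,0],"twist":-1,"claw":60},{"translation":[0,0,0],"twist":-1,"claw":60},{"translation":[0,0,0],"twist":-1,"claw":60},{"translation":[0,0,0],"twist":-1,"claw":60},{"translation":[0,0,0],"twist":-1,"claw":60},{"translation":[0,0,0],"twist":-1,"claw":60},{"translation":[0,0,0],"twist":-1,"claw":60},{"translation":[0,0,0],"twist":-1,"claw":60},{"translation":[0,0,0],"twist":-1,"claw":60},{"translation":[0,0,0],"twist":-1,"claw":60},{"translation":[0,0,0],"twist":-1,"claw":60},{"translation":[0,0,0],"twist":-1,"claw":60},{"translation":[0,0,0],"twist":-1,"claw":60},{"translation":[0,0,0],"twist":0,"claw":60},{"translation":[0,0,0],"twist":0,"claw":60}]'; python3 ang.py w8.png
python3 - <<'E'
from plant import r; import numpy as np
print(np.round(r.get_state()["q"],2))
import cv2; im=cv2.imread("pics/w8.png"); cv2.imwrite("pics/c8.png",cv2.resize(im[150:350,200:440],None,fx=3,fy=3,interpolation=2))
E
```

```text
clock: 13.27
tool_pos: [0.6282, -0.0375, 0.2493]
eef_rot: [0.488, 0.873, 0.0, 0.001]
contact_force: [-0.4, 0.3, 0.5]
opening: 0.599
clock: 14.68
tool_pos: [0.6281, -0.0375, 0.2489]
eef_rot: [-0.268, 0.963, -0.0, 0.0]
contact_force: [0.4, -0.7, -1.0]
opening: 0.603
t 14.68 tcp s,n,z -0.1878 -0.0009 0.2489 F [ 0.4 -0.7 -1. ] M [ 0.1   -0.145  0.04 ] q7 1.42
wrist [256.  323.9] 0.66 [-0.0733 -0.1862]
top [175.5 321.3] 0.58 [-0.0126 -0.1851]
scene [319.  347.1] 0.75 None
scene [248.5 312.1] 0.64 [-0.1046 -0.1875]
[ 0.51  0.88 -1.08  1.52  0.8   1.24  1.42]
```

View pics/c8.png

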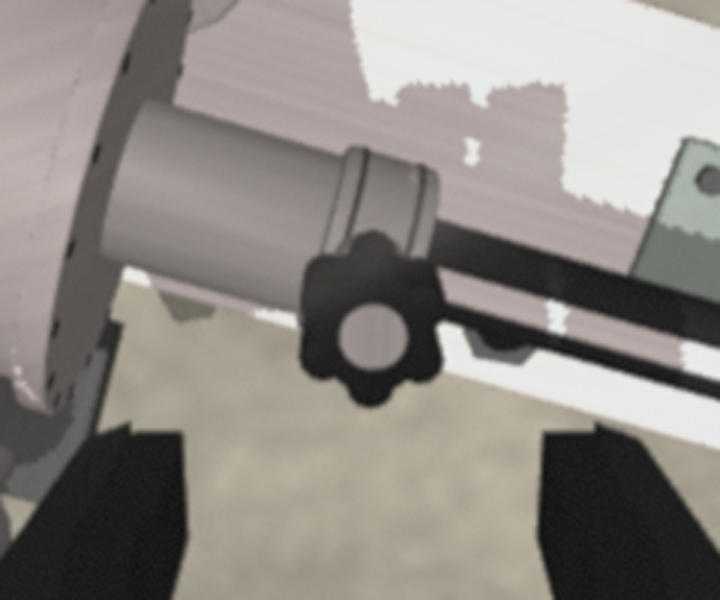

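The lobes are squarely paired to the jaws (knob at about (324,262) in the full frame). Now I descend and grip.

```bash
python3 - <<'E'
from ang import *
st=r.get_state();s=r.snapshot("wrist");print("disc",ang(*ray(s,261.7,324.4,st),rad=.067))
E
python3 -m jog '[{"translation":[0.03,0.02,0.5],"twist":0,"claw":60},{"translation":[0,0,0.5],"twist":0,"claw":60},{"translation":[0,0,0.5],"twist":0,"claw":60},{"translation":[0,0,0.5],"twist":0,"claw":60},{"translation":[0,0,0],"twist":0,"claw":45},{"translation":[0,0,0],"twist":0,"claw":38},{"translation":[0,0,0],"twist":0,"claw":38}]'; python3 -m jog '[{"translation":[0,0,0],"twist":0,"claw":0},{"translation":[0,0,0],"twist":0,"claw":0},{"translation":[0,0,0],"twist":0,"claw":0},{"translation":[0,0,0],"twist":0,"claw":0},{"translation":[0,0,0],"twist":0,"claw":0}]' 30; python3 ang.py
```

```text
disc [-0.0747 -0.186 ]
clock: 15.62
tool_pos: [0.6272, -0.0366, 0.1699]
eef_rot: [-0.27, 0.963, 0.0, 0.001]
contact_force: [-0.5, -0.3, 0.2]
opening: 0.399
clock: 16.03
tool_pos: [0.6272, -0.0363, 0.1703]
eef_rot: [-0.27, 0.963, 0.0, 0.001]
contact_force: [-0.7, 1.3, 5.2]
opening: 0.319
t 16.03 tcp s,n,z -0.1864 -0.0016 0.1703 F [-0.7  1.3  5.2] M [ 0.252  0.102 -0.096] q7 1.34
wrist [329.1 321.8] 0.86 [-0.0621 -0.1861]
top [178.8 325. ] 0.37 [-0.1514 -0.1907]
top [209.4 361.4] 0.2 None
scene [252.4 313.2] 0.49 [ 0.1046 -0.1905]
```

```bash
python3 -m jog '[{"translation":[0,0,0],"twist":0,"claw":50},{"translation":[0,0,0],"twist":0,"claw":50},{"translation":[0,0,0],"twist":0,"claw":50},{"translation":[0,0,0],"twist":-1,"claw":50},{"translation":[0,0,0],"twist":-1,"claw":50},{"translation":[0,0,0],"twist":-1,"claw":50},{"translation":[0,0,0],"twist":-1,"claw":50},{"translation":[0,0,0],"twist":-1,"claw":50},{"translation":[0,0,0],"twist":-1,"claw":50},{"translation":[0,0,0],"twist":-1,"claw":50},{"translation":[0,0,0],"twist":-1,"claw":50},{"translation":[0,0,0],"twist":-1,"claw":50},{"translation":[0,0,0],"twist":-1,"claw":50},{"translation":[0,0,0],"twist":0,"claw":50},{"translation":[0,0,0],"twist":0,"claw":50}]' 8; python3 ang.py w9.png; python3 -c "
from plant import r; import numpy as np
print(np.round(r.get_state()['q'],2))"
```

```text
clock: 17.58
tool_pos: [0.6264, -0.0374, 0.1683]
eef_rot: [0.714, -0.7, -0.0, 0.0]
contact_force: [0.3, -0.3, 0.1]
opening: 0.501
t 17.58 tcp s,n,z -0.1873 -0.0026 0.1683 F [ 0.3 -0.3  0.1] M [ 0.126 -0.022  0.007] q7 2.3
wrist [335.3 320.7] 0.94 [-0.0556 -0.1868]
top [179.5 326.5] 0.68 [-0.1855 -0.1932]
top [175.8 325.1] 0.52 [-0.0501 -0.1921]
[ 0.55  1.06 -1.22  1.6   1.04  1.25  2.3 ]
```

```bash
python3 -m jog '[{"translation":[0,0,0],"twist":0,"claw":30},{"translation":[0,0,0],"twist":0,"claw":0},{"translation":[0,0,0],"twist":0,"claw":0},{"translation":[0,0,0],"twist":0,"claw":0},{"translation":[0,0,0],"twist":0,"claw":0},{"translation":[0,0,0],"twist":0,"claw":0}]' 30; python3 ang.py w10.png;python3 - <<'E'
import cv2; im=cv2.imread("pics/w10.png"); cv2.imwrite("pics/c10.png",im[100:440,120:520])
E
```

```text
clock: 18.38
tool_pos: [0.6264, -0.0371, 0.1688]
eef_rot: [0.715, -0.699, -0.0, 0.0]
contact_force: [-0.9, 0.6, 1.3]
opening: 0.316
t 18.38 tcp s,n,z -0.187 -0.0026 0.1688 F [-0.9  0.6  1.3] M [ 0.064  0.2   -0.04 ] q7 2.3
wrist [333.8 317.4] 0.72 [-0.0332 -0.1872]
```

View pics/c10.png

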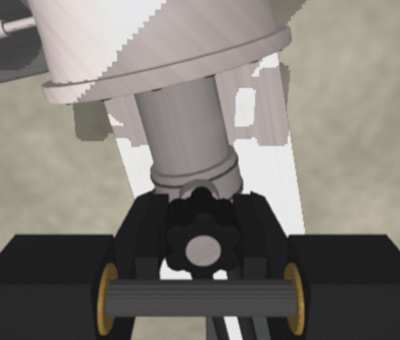

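The collar is against the hub and the knob is gripped and squared. Tightening in stages.

```bash
cat > m.py <<'E'
from ang import *
st=r.get_state();P=np.array(st["tool_pos"]);M=R.from_quat(st["eef_rot"]).as_matrix();print("t",round(st["clock"],2),"tcp s,n,z",(P@u).round(4),(P@n-OFF).round(4),P[2].round(4),"psi",np.arctan2(M[1,0],M[0,0]).round(3),"F",np.round(st["contact_force"],1),"M",np.round(st["moment"],3),"q",np.round(st["q"],2),round(st["opening"],3))
E
python3 m.py; python3 -m jog '[{"translation":[0,0,0],"twist":1,"claw":0},{"translation":[0,0,0],"twist":1,"claw":0},{"translation":[0,0,0],"twist":1,"claw":0},{"translation":[0,0,0],"twist":1,"claw":0},{"translation":[0,0,0],"twist":1,"claw":0},{"translation":[0,0,0],"twist":1,"claw":0}]'>/dev/null; python3 m.py; python3 -m jog '[{"translation":[0,0,0],"twist":1,"claw":0},{"translation":[0,0,0],"twist":1,"claw":0},{"translation":[0,0,0],"twist":1,"claw":0},{"translation":[0,0,0],"twist":1,"claw":0},{"translation":[0,0,0],"twist":1,"claw":0},{"translation":[0,0,0],"twist":1,"claw":0},{"translation":[0,0,0],"twist":0,"claw":0}]'>/dev/null; python3 m.py
```

```text
t 18.68 tcp s,n,z -0.187 -0.0025 0.1688 psi -1.547 F [-2.2 -0.4  1.9] M [ 0.13   0.256 -0.071] q [ 0.55  1.06 -1.22  1.6   1.04  1.25  2.3 ] 0.322
t 19.18 tcp s,n,z -0.1865 -0.0027 0.1688 psi -2.18 F [-3.   0.2  2.3] M [0.379 0.48  0.048] q [ 0.52  1.   -1.11  1.6   0.96  1.17  1.72] 0.322
t 19.77 tcp s,n,z -0.1859 -0.0026 0.1688 psi -2.806 F [-2.   1.8  1.7] M [ 0.885  0.417 -0.023] q [ 0.47  0.95 -0.98  1.6   0.87  1.08  1.15] 0.319
```

```bash
python3 -m jog '[{"translation":[0,0,0],"twist":1,"claw":0},{"translation":[0,0,0],"twist":1,"claw":0},{"translation":[0,0,0],"twist":1,"claw":0},{"translation":[0,0,0],"twist":1,"claw":0},{"translation":[0,0,0],"twist":0,"claw":0}]'>/dev/null; python3 m.py; python3 -m jog '[{"translation":[0,0,0],"twist":1,"claw":0},{"translation":[0,0,0],"twist":1,"claw":0},{"translation":[0,0,0],"twist":1,"claw":0},{"translation":[0,0,0],"twist":0,"claw":0}]'>/dev/null; python3 m.py; python3 ang.py | grep wrist;  python3 m.py
```

```text
t 20.18 tcp s,n,z -0.1856 -0.0016 0.1689 psi 3.062 F [-0.5  2.5 -0.5] M [ 1.221 -0.061 -0.071] q [ 0.44  0.92 -0.89  1.6   0.81  1.03  0.79] 0.319
t 20.52 tcp s,n,z -0.1858 -0.0009 0.1689 psi 2.749 F [ 2.   4.2 -1.6] M [ 1.311 -0.717 -0.04 ] q [ 0.41  0.89 -0.82  1.6   0.75  0.98  0.52] 0.324
wrist [337.8 315.6] 0.59 [-0.0202 -0.1882]
wrist [232.9 213.3] 0.24 [-1.4236 -0.2124]
wrist [220.5 413.6] 0.18 [-0.3358 -0.13  ]
t 20.82 tcp s,n,z -0.1858 -0.001 0.1689 psi 2.752 F [ 3.4  4.  -2.8] M [ 1.441 -0.806 -0.044] q [ 0.41  0.89 -0.82  1.6   0.75  0.99  0.52] 0.32
```

```bash
python3 -m jog '[{"translation":[0,0,0],"twist":0,"claw":40},{"translation":[0,0,0],"twist":0,"claw":40},{"translation":[0,0,0],"twist":0,"claw":40},{"translation":[0,0,0],"twist":0,"claw":40}]'>/dev/null; python3 m.py; python3 ang.py w11.png| grep -v t\ ; python3 m.py
```

```text
t 21.15 tcp s,n,z -0.1882 -0.0032 0.1685 psi 2.747 F [-0.5 -0.2  0.3] M [ 0.054 -0.151 -0.003] q [ 0.41  0.89 -0.82  1.61  0.75  0.99  0.52] 0.404
top [177.2 322.7] 0.39 [-0.081 -0.187]
scene [249.5 312.8] 0.47 [-0.0397 -0.1876]
t 21.45 tcp s,n,z -0.1873 -0.0026 0.1687 psi 2.746 F [ 0.7 -0.1 -0.3] M [ 0.058 -0.168  0.005] q [ 0.41  0.89 -0.82  1.6   0.75  0.99  0.51] 0.4
```

```bash
cat > disc.py <<'E'
from ang import *
st=r.get_state();w=r.snapshot("wrist");g=cv2.cvtColor(w["img"],cv2.COLOR_RGB2GRAY)
c=u*-.187+n*(OFF-.0027)+np.array([0,0,Z+.067]);y,x=np.array(proj(w,c,st));print("pred row,col",y.round(1),x.round(1))
x0,y0=int(x)-40,int(y)-40;sub=g[y0:y0+80,x0:x0+80]
k,l,sts,ce=cv2.connectedComponentsWithStats((sub>90).astype(np.uint8))
for i in range(1,k):
    if 200<sts[i][4]<2500 and sts[i][0]>0 and sts[i][1]>0 and sts[i][0]+sts[i][2]<80 and sts[i][1]+sts[i][3]<80:
        col,row=ce[i]+[x0,y0];print("disc row,col",round(row,1),round(col,1),sts[i][2:],"ang,s",ang(*ray(w,row,col,st),rad=.067))
for nm in("hub_face","collar","knob_grip"):
    for a in r.spot_point(nm,"wrist")[:1]:
        o,d=ray(w,*a["location"],st);p=o+d*(.13-o[2])/d[2];print(nm,round(a["confidence"],2),"s",(p@u).round(4),ang(o,d))
E
python3 disc.py
```

```text
pred row,col 351.5 321.1
disc row,col 352.3 324.3 [ 35  30 831] ang,s [-0.0248 -0.1863]
hub_face 0.87 s -0.1975 [-0.3937 -0.1804]
collar 0.62 s -0.1856 [-0.3662 -0.1717]
knob_grip 0.73 s -0.2085 [-0.0076 -0.1866]
```

```bash
python3 -m jog '[{"translation":[0,0,0],"twist":0,"claw":0},{"translation":[0,0,0],"twist":0,"claw":0},{"translation":[0,0,0],"twist":0,"claw":0},{"translation":[0,0,0],"twist":0,"claw":0}]' 30 >/dev/null; python3 m.py; for i in 1 2 3; do python3 -m jog '[{"translation":[0,0,0],"twist":1,"claw":0},{"translation":[0,0,0],"twist":0,"claw":0}]'>/dev/null; python3 m.py; done
```

```text
t 21.98 tcp s,n,z -0.1863 -0.0021 0.1689 psi 2.747 F [-0.1  2.5 -1.3] M [ 0.559 -0.261 -0.077] q [ 0.41  0.89 -0.82  1.6   0.75  0.99  0.51] 0.317
t 22.15 tcp s,n,z -0.1862 -0.002 0.1689 psi 2.64 F [ 1.2  2.7 -1. ] M [ 0.744 -0.254 -0.071] q [ 0.4   0.88 -0.8   1.61  0.73  0.97  0.42] 0.321
t 22.32 tcp s,n,z -0.1861 -0.002 0.1689 psi 2.537 F [ 0.5  4.2 -1. ] M [ 0.814 -0.255 -0.021] q [ 0.39  0.88 -0.77  1.61  0.71  0.96  0.34] 0.321
t 22.48 tcp s,n,z -0.1861 -0.0019 0.1689 psi 2.434 F [ 1.5  4.8 -0.8] M [ 0.935 -0.338 -0.033] q [ 0.37  0.87 -0.75  1.61  0.69  0.95  0.25] 0.32
```

```bash
for i in 1 2 3 4; do python3 -m jog '[{"translation":[0,0,0],"twist":1,"claw":0},{"translation":[0,0,0],"twist":0,"claw":0}]'>/dev/null; python3 m.py; done
```

```text
t 22.65 tcp s,n,z -0.186 -0.0018 0.1689 psi 2.33 F [ 2.3  5.  -0.7] M [ 1.176 -0.436 -0.04 ] q [ 0.36  0.86 -0.72  1.61  0.67  0.93  0.16] 0.317
t 22.82 tcp s,n,z -0.186 -0.0017 0.169 psi 2.227 F [ 0.7  5.8 -0.5] M [ 1.261 -0.487  0.064] q [ 0.35  0.86 -0.69  1.61  0.65  0.92  0.07] 0.324
t 22.98 tcp s,n,z -0.186 -0.0016 0.1692 psi 2.123 F [0.7 5.7 1. ] M [ 1.275 -0.419  0.106] q [ 0.34  0.85 -0.67  1.61  0.63  0.91 -0.01] 0.321
t 23.15 tcp s,n,z -0.186 -0.0015 0.1693 psi 2.019 F [1.6 5.8 1.4] M [ 1.291 -0.492  0.137] q [ 0.33  0.84 -0.64  1.61  0.61  0.9  -0.1 ] 0.319
```

```bash
cat > mz.py <<'E'
from plant import r; import numpy as np
v=[]
for i in range(10):
    v.append(r.get_state()["moment"][2]); r.snapshot("top")
print("t",round(r.get_state()["clock"],2),"Mz",np.mean(v).round(3),"+-",(np.std(v)/3.2).round(3))
E
python3 mz.py; python3 -m jog '[{"translation":[0,0,0],"twist":0.7,"claw":0},{"translation":[0,0,0],"twist":0,"claw":0}]'>/dev/null; python3 m.py; python3 mz.py
```

```text
t 23.65 Mz 0.153 +- 0.007
t 23.82 tcp s,n,z -0.1859 -0.0014 0.1694 psi 1.947 F [1.2 5.5 2.1] M [ 1.301 -0.35   0.231] q [ 0.32  0.84 -0.62  1.61  0.59  0.89 -0.16] 0.318
t 24.32 Mz 0.234 +- 0.006
```

```bash
python3 -m jog '[{"translation":[0,0,0],"twist":0.3,"claw":0},{"translation":[0,0,0],"twist":0,"claw":0}]'>/dev/null; python3 m.py; python3 mz.py; python3 -m jog '[{"translation":[0,0,0],"twist":0,"claw":45},{"translation":[0,0,0],"twist":0,"claw":55},{"translation":[0,0,0],"twist":0,"claw":55},{"translation":[0,0,0],"twist":0,"claw":55}]'>/dev/null; python3 m.py; python3 mz.py; python3 disc.py
```

```text
t 24.48 tcp s,n,z -0.1859 -0.0014 0.1695 psi 1.917 F [0.4 6.1 3.1] M [ 1.233 -0.391  0.293] q [ 0.31  0.84 -0.62  1.61  0.59  0.89 -0.18] 0.321
t 24.98 Mz 0.291 +- 0.007
t 25.32 tcp s,n,z -0.1888 -0.0035 0.1682 psi 1.909 F [-0.6 -0.2 -0. ] M [ 0.019 -0.122 -0.033] q [ 0.31  0.84 -0.61  1.61  0.59  0.89 -0.19] 0.548
t 25.82 Mz -0.001 +- 0.008
pred row,col 351.3 320.9
disc row,col 349.2 321.3 [ 35  31 835] ang,s [-0.0398 -0.1861]
hub_face 0.42 s -0.1116 [ 0.2009 -0.109 ]
collar 0.75 s -0.1856 [-0.0663 -0.1605]
knob_grip 0.93 s -0.2243 [-0.0582 -0.1874]
```

```bash
python3 -m jog '[{"translation":[0,0,0.0],"twist":0,"claw":60},{"translation":[0,0,-0.6],"twist":0,"claw":60},{"translation":[0,0,-0.6],"twist":0,"claw":60},{"translation":[0,0,-0.6],"twist":0,"claw":60},{"translation":[0,0,-0.6],"twist":0,"claw":60},{"translation":[-0.6,0,-0.4],"twist":0,"claw":60},{"translation":[-0.6,0,0],"twist":0,"claw":60},{"translation":[0,0,0],"twist":0,"claw":60},{"translation":[0,0,0],"twist":0,"claw":60}]'; python3 disc.py
python3 - <<'E'
from h import *
w=r.snapshot("wrist")["img"];s=r.snapshot("scene")["img"]
a=cv2.resize(w[100:400,170:470],(400,400));b=cv2.resize(s[215:315,265:365],(400,400),interpolation=2)
cv2.imwrite("pics/f.png",np.hstack([a,b])[:,:,::-1])
for n in("wrench","bearing","axle_nut","spacer","spray","oil_black","oil_yellow"): print(n,[np.round(x["location"]).tolist() for x in r.spot_point(n,"scene")[:1]])
E
```

```text
clock: 26.77
tool_pos: [0.6424, -0.0844, 0.2804]
eef_rot: [0.58, 0.815, -0.0, 0.0]
contact_force: [-0.3, -0.4, -0.0]
opening: 0.603
pred row,col 172.5 321.3
disc row,col 171.2 321.6 [ 23  23 410] ang,s [-0.0384 -0.1862]
hub_face 0.35 s -0.1958 [-0.0422 -0.1876]
collar 0.71 s -0.1862 [ 0.0163 -0.1798]
knob_grip 0.7 s -0.1953 [-0.0557 -0.1872]
wrench [[251.0, 191.0]]
bearing [[309.0, 273.0]]
axle_nut [[319.0, 349.0]]
spacer [[258.0, 338.0]]
spray [[280.0, 482.0]]
oil_black [[294.0, 143.0]]
oil_yellow [[329.0, 116.0]]
```

View pics/f.png

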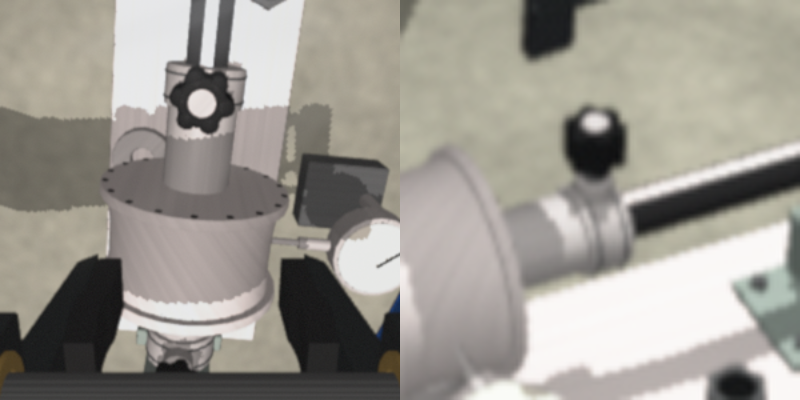

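The final picture shows the collar butted against the hub with no dark gap, its knob upright over the bright strip, and the gripper clear.

```bash
python3 -c "
from plant import r
r.finish_job();print(r.get_state()['clock'])"
```

```text
the job is handed in; nothing more can be done
the job is handed in; nothing more can be done
```

I slid the loose collar home against the hub, turned its screw square over the flat, tightened the knob on the flat and handed the job in. The robot's clock was at about 27 s of the 64 s allowed.

- **Home against the hub:** the push force rose to about 9 N when the collar met the face. The last pictures show no gap, and the knob was within about 0.5 mm of where it stood straight after that push.
- **Square over the flat:** the knob leans -0.04 rad from vertical at the end. The flat measured about -0.04 rad from the strip's edges, and -0.02 to -0.03 rad from the locked collar's knob.
- **Tightening:** the torque only began to climb after about 2.45 rad, which is the flat's range and not the round's. It then rose by about 1 N m per rad and ended at 0.29 N m, with the sensor reading zero once I let go. While gripped and before contact, the readings sat about 0.04 N m below zero instead of showing the 0.06 N m drag. The true torque could therefore be a little higher, around 0.35 N m, and is still under 0.5 N m.
- **Other things on the bench:** the wrench, the bearing and the spray can were detected within a few pixels of where they were in the first pictures. The nut and the two bottles were only located at the end. The spacer was reported at a different, implausible spot on the axle (row 258, column 338), which I took for a false detection and did not re-check. The gripper was never near the spacer.
- **Weaker readings:** single knob readings from the scene and top cameras sometimes disagreed by up to about 0.15 rad. I relied on the wrist-camera disc measurement instead.

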